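# Set the mitre gauge to the red peg and lock it

### The job

Set up the mitre gauge on the bench for the next cut: with a fingertip, gently push its blue swinging arm round until it points straight at the middle of the red peg (not the yellow one). Then push the black lock lever all the way over, clockwise seen from above, until it meets its stop, without disturbing the arm. Grip and lift nothing, leave both pegs, the wrench, the tin and the glue jar where they stand, and finish with the hand clear.

Things in the scene. Friction and masses are not known exactly. Their poses are not given: they have to be found in the camera images.
- gauge: plywood board of the mitre gauge, fixed to the bench, 270 (x) x 360 (y) x 18 mm; origin at the centre of its underside, z up; the arm pivots 90 mm towards -x and 30 mm towards +y of the origin, the lock lever pivots 70 mm towards -x and 100 mm towards -y of it. A black tick scale is printed on it, look only.
- pointer (a joint): blue swinging arm of the gauge, turning about the upright axis through point pointer_pivot. 0 = pointing along the board's +x, positive = anticlockwise from above, range -0.85 to 0.85 rad. It turns stiffly (about 0.22 N m: some 2 N at 110 mm from the pivot) and stays where it is left.
- pointer_pivot (a point): on the arm's pivot axis, at mid height of the arm, 36 mm above the bench; its x axis points along the arm. A round steel hub 38 mm across and up to 58 mm above the bench stands there.
- pointer_tip (a point): the point of the arm's brass tip, 160 mm from the pivot, on the arm's centreline, 36 mm above the bench; its x axis runs on along the centreline (the pointing direction), y to the left, z up. The blue bar is 24 mm wide with straight upright sides, from the hub to 135 mm from the pivot, its underside 22 mm and its top 50 mm above the bench; the last 25 mm is a brass cone.
- lever (a joint): black lock lever, turning about the upright axis through point lever_pivot. 0 = unlocked, pointing 45 degrees between the board's +x and -y; it grows clockwise from above to 1.5 rad = locked, at a hard stop. It starts between 0 and 0.3, turns stiffly (about 0.1 N m: some 2 N at 55 mm from the pivot) and stays where it is left. It does not itself move the arm or hold it.
- lever_pivot (a point): on the lever's pivot axis, 39 mm above the bench; its x axis points along the lever, z up. A steel hub 28 mm across reaches up to 50 mm above the bench.
- lever_end (a point): centre of the round end of the lever, 76 mm from its pivot, 39 mm above the bench. The lever's bar is 14 mm wide, from 31 to 47 mm above the bench; its end is 21 mm across, from 28 to 52 mm above the bench.
- peg_red: loose red plastic peg standing on the board beyond the arm's tip, 22 mm across (foot 26 mm), 36 mm tall, 50 g; origin at the centre of its underside, z up. It and the yellow peg stand on either side of the board's middle, which one is left changes. The arm's tip swings past at least 10 mm short of either peg and cannot touch them.
- peg_yellow: loose yellow peg, same shape as the red one; not the target.
- wrench: loose steel wrench, 180 mm long, lying flat on the bench to the left (+y) of the board; a bystander.
- tin: loose open steel tin, 72 mm across, 75 mm tall, standing on the bench at the right (-y), far end of the board; origin at the centre of its underside; a bystander.
- glue: loose amber glue jar, 52 mm across, 110 mm tall, standing on the bench to the left (+y) of the board; origin at the centre of its underside; a bystander.
Things that resemble listed ones, but are neither listed nor needed, are in the scene too. Of the things that look like the peg_red, the smallest one is meant. What is meant by the peg_yellow is not green, and is the smaller of those in its own colour.

How it is judged:
On the way, in this order (a step that is already met when the one before it is completed fails the run):
1. the arm points at the red peg, at rest, while the lever is still unlocked (y of peg_red in the frame of pointer_tip between -0.006 and 0.006 m and value of joint lever below 0.6 rad and velocity of joint pointer between -0.05 and 0.05 rad/s), for 0.3 s.
2. the lever is fully over while the arm still points at the red peg (y of peg_red in the frame of pointer_tip between -0.006 and 0.006 m and value of joint lever above 1.4 rad), for 0.2 s.
At the end, for the whole second after the job is handed in: The arm's centreline passes within 6 mm of the red peg's axis, the lever is at 1.4 rad or more (stop at 1.5), both at rest; both pegs, wrench, tin and jar are within 12 mm of where they started, pegs, tin and jar upright; the robot touches nothing (all of step 2 and linear speed of peg_red below 0.01 m/s and velocity of joint lever between -0.05 and 0.05 rad/s and distance of each of wrench, tin, glue, peg_red, peg_yellow from where it was at the start of the episode below 0.012 m and angle between each of tin, glue, peg_red, peg_yellow's own z axis and vertical below 0.2 rad).
It fails at once if the lock lever pushed over while the arm does not point at the red peg (value of joint lever above 0.7 rad and not (y of peg_red in the frame of pointer_tip between -0.009 and 0.009 m)).
It fails at once if the arm gripped or pushed roughly (over 25 N) (contact force between the fingers and pointer above 25 N).
It fails at once if the lever gripped or pushed roughly (over 25 N) (contact force between the fingers and lever above 25 N).
It fails at once if a peg or bystander moved, lifted or knocked over (distance of any of wrench, tin, glue, peg_red, peg_yellow from where it was at the start of the episode above 0.015 m).
It also fails if it takes over 62 s, if anything falls off the work surface, if the arm or the gripper's body presses on something with over 40 N, if the wrist force passes 120 N, or if a joint passes its speed limit or range.

### The arm

A 6-joint arm with a two-finger parallel gripper is mounted at the origin on the work surface. World frame = base frame: x ahead of the robot, y to its left, z up, the work surface at z = 0. Lengths are in m, angles in rad, forces in N, time in s.
With the tool pointing down it reaches from about 0.375 to 0.9 m from the base axis. Payload 3.1 kg.
Tool frame: the origin (TCP) lies on the centre line of the jaws, within the pads' length; the fingertips stand 19 mm ahead of it and the grasp point (between the pads) is the TCP; z points along the fingers, y is the line along which they close (so a half turn about z gives the same grasp; the last joint's range is limited). The gripper opens to 85 mm and grips with 20 to 120 N. Pads are 22 mm wide; open, the fingers measure 114 mm over their backs; the gripper's body (76 mm by 85 mm) begins 54 mm behind the grasp point. The pads swing forward as they close: fully open they stand 13 mm farther back than shut.
Start: joints at [0.977, 0.527, 1.433, -0, 1.181, -0.178], TCP at [0.252, 0.572, 0.227] pointing down, gripper open.
Joint ranges: [-3.08, 3.08], [-0.75, 2.2], [0.22, 2.44], [-1.43, 4.57], [0, 2.65], [-2.85, 2.85]. Speed limits (rad/s): [2.79, 2.79, 3.14, 3.14, 3.14, 3.14].

### API

Orientations are given as a unit quaternion [x, y, z, w].
In Python, from station import manip, cams, sign_off gives the robot as it stands.
- The arm moves only by the tool carry_out, never from a script. Its argument "targets" is a list that holds one entry, the list of rows, each a list of 7 numbers: the shift along the tool's x, y, z in cm, then the turn, a rotation vector about the tool's x, y, z in degrees, then the finger opening in cm, from 0 to 8.54. A call has 1 to 12 rows; each row is the pose to reach, as a shift and turn from the pose commanded when the call began, along the tool's axes at that moment; what a row does not reach only later rows make up. A row lasts 1/12 s, in which the tool goes at most 41.7 mm and 7.16 degrees, less where a joint would pass 70% of its speed; a pose out of reach is approached as far as the arm can. A call with a gripper value outside its range is refused whole. The fingers move at their own pace and stop on an object; "force" is the grip in N (left out, the last holds). Time passes only in rows, so rows that repeat a pose let the fingers close. It gives the time, the measured TCP pose, the force, the opening and the grip force at its end, in the units of the state.
- manip.sense(): the state, without advancing time (a new reading comes with each control period).
- cams.snapshot(name): name is "scene" or "top" or "wrist"; returns the picture (480x640x3 uint8, red, green, blue); there is no depth.
- cams.camera_info(name): a dict with "K" (3x3 intrinsics, pixels), "k1" (the pictures are not rectified: a ray, as slopes to the right and down, at radius r is drawn at 1 + k1 r^2 times it, then the intrinsics apply), "T" (4x4, takes a point from camera to world coordinates). Camera axes: x right, y down, z forward; pixel columns grow to the right and rows downward; lengths in m; the calibration is good to about 2 mm. A picture is of the moment at which its call begins: read the wrist's pose just before it. camera_info takes no time and is no camera call; for the wrist camera it gives the pose at the moment of the call.
- sign_off(): hands the job in; it is judged then, once.
The state is a dict: "t": time; "q": joint angles; "qd": joint speeds; "tau": joint torques, N m; "tcp_pos": TCP position; "tool_rot": TCP orientation; "force": force on the tool from outside, world axes, zero at the start; "ft_torque": the same for the moment, N m; "finger_gap": opening from 0.0 (shut) to 1.0 (fully open); "gripper_force": force on a finger pad.
Only numpy, scipy, OpenCV 4.12 (cv2) and the standard library are available. Lean on these libraries where they do the work, as an engineer would, in place of code of your own. Each camera call takes 0.05 s, during which the arm holds its last target. There are 200 camera calls.

## Working session

There is one attempt and no reset: what is moved stays moved. The work goes in short steps, Python scripts to look and compute and a tool call to move; the robot and the scene stay as the last step left them, time stands still between calls to the robot, and variables do not carry over. Pictures are saved under pics/ and viewed, at most 10 in all, crops included, and the job is handed in when it is done.

Besides the shell and the picture viewer there is one more tool, called after ">>>" as name(argument=value, ...) on one line, values as JSON. carry_out: Moves the arm, as the interface text tells. Its arguments: {"type":"object","properties":{"targets":{"type":"array"},"force":{"type":"number"}},"required":["targets"]}

```bash
mkdir -p pics; cat > h.py <<'E'
import numpy as np, cv2
from station import manip, cams, sign_off
def ray(info,uv):
    K=np.array(info["K"],float);T=np.array(info["T"],float)
    p=cv2.undistortPoints(np.array([[uv]],float),K,np.array([info["k1"],0,0,0,0.]))[0,0] 
    d=T[:3,:3]@np.array([p[0],p[1],1]);return T[:3,3],d/np.linalg.norm(d)
def plane(info,uv,z):
    o,d=ray(info,uv);return o+d*(z-o[2])/d[2]
def tri(rs):
    A=0;b=0
    for o,d in rs:
        P=np.eye(3)-np.outer(d,d);A=A+P;b=b+P@o
    return np.linalg.solve(A,b)
def proj(info,p):
    K=np.array(info["K"],float);T=np.linalg.inv(np.array(info["T"],float))
    c=T[:3,:3]@np.array(p,float)+T[:3,3]
    return cv2.projectPoints(c.reshape(1,1,3),np.zeros(3),np.zeros(3),K,np.array([info["k1"],0,0,0,0.]))[0].ravel()
E
python3 - <<'E'
from h import *
s=manip.sense();print(s)
for n in("scene","top"):
    im=cams.snapshot(n);cv2.imwrite(f"pics/{n}0.png",im[:,:,::-1])
    i=cams.camera_info(n);print(n,np.round(i["K"],1).tolist(),i["k1"],np.round(i["T"],3).tolist())
E
```

```text
{'t': 0.0, 'q': array([ 9.76489557e-01,  5.28456140e-01,  1.43391618e+00, -3.33052717e-05,
        1.18139697e+00, -1.78484594e-01]), 'qd': array([-0.00252338, -0.00068897,  0.00089526,  0.00133699, -0.00054268,
        0.0016107 ]), 'tau': array([ 9.21888641e-04, -4.42344153e+01, -1.78027189e+01, -2.25807339e-04,
        8.30949488e-03,  4.05235951e-06]), 'tcp_pos': array([0.25201904, 0.57113424, 0.22563538]), 'tool_rot': array([ 2.06410101e-01,  9.78464964e-01, -1.01388207e-03, -3.95870919e-04]), 'force': array([-0.17726252,  0.20786491, -0.0891031 ]), 'ft_torque': array([ 0.04303971, -0.03768607,  0.06182219]), 'gripper_force': 0.0, 'finger_gap': 0.999717835777448}
scene [[623.1, 0.0, 317.8], [0.0, 623.1, 241.9], [0.0, 0.0, 1.0]] -0.09937474926256527 [[-0.686, 0.554, -0.472, 1.134], [0.727, 0.533, -0.432, 0.514], [0.012, -0.64, -0.769, 0.892], [0.0, 0.0, 0.0, 1.0]]
top [[518.4, 0.0, 326.4], [0.0, 518.4, 241.1], [0.0, 0.0, 1.0]] -0.11863913518674928 [[0.001, -0.993, 0.118, 0.502], [-1.0, -0.004, -0.02, 0.073], [0.02, -0.118, -0.993, 1.195], [0.0, 0.0, 0.0, 1.0]]
```

View pics/scene0.png

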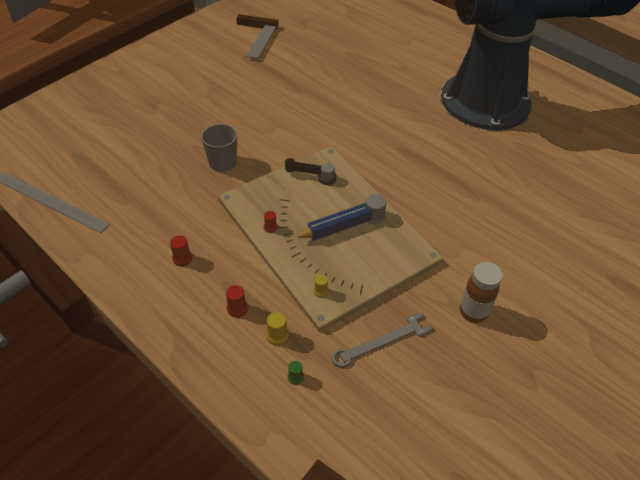

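View pics/top0.png

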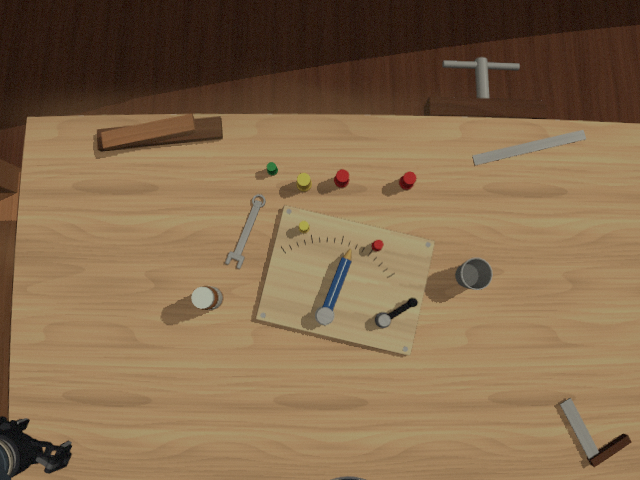

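Red candidates, with top-view pixels: (378,245) on the board, (342,179) and (408,181) on the bench. The one on the board is the smallest. Yellow candidates: (304,227) on the board and (304,182), which is larger. (272,169) is green. I'll confirm with a crop and measure.

```bash
cat > m.py <<'E'
from h import *
def blobs(im,lo,hi,amin=25):
    hsv=cv2.cvtColor(im,cv2.COLOR_RGB2HSV)
    m=cv2.inRange(hsv,np.array(lo),np.array(hi))
    n,l,st,c=cv2.connectedComponentsWithStats(m)
    return [(int(st[k,4]),c[k].round(1),l==k) for k in range(1,n) if st[k,4]>=amin]
E
python3 - <<'E'
from m import *
I={n:cv2.imread(f"pics/{n}0.png")[:,:,::-1].copy() for n in("scene","top")}
C={n:cams.camera_info(n) for n in I}
for n in I:
    for nm,lo,hi in(("red",(0,190,90),(4,255,255)),("red2",(174,170,90),(180,255,255)),("yel",(24,190,110),(34,255,255)),("blue",(100,100,40),(125,255,255)),("grn",(50,100,40),(80,255,255)),("blk",(0,0,0),(180,255,38))):
        print(n,nm,[(a,c.tolist()) for a,c,_ in blobs(I[n],lo,hi,40)][:10])
a=cv2.resize(I["top"][150:360,250:500],None,fx=3,fy=2.8,interpolation=cv2.INTER_CUBIC)
cv2.imwrite("pics/crop1.png",cv2.resize(I["top"][155:355,245:505],None,fx=3,fy=3,interpolation=cv2.INTER_CUBIC)[:,:,::-1])
def T(a,b): return tri([ray(C["scene"],a),ray(C["top"],b)]).round(4)
print("redpeg",T((270,222),(378,245)),"yel",T((321,286),(304,227)))
print("hub top",T((376,202),(325,316.5)),"levhub",T((327,172),(384,320)),"levend",T((290,165),(412.5,302.5)))
print("screws",T((330,152),(405,349)),T((226,197),(429,244)),T((321,318),(289,212)),T((437,257),(263,316)))
for p in((405,349),(429,244),(289,212),(263,316)):print(plane(C["top"],p,.018).round(4))
print("tin",plane(C["top"],(473,274),.075),"glue",plane(C["top"],(203,298),.11))
E
```

```text
scene red [(60, [269.5, 215.1]), (142, [177.8, 241.5]), (175, [234.4, 292.3])]
scene red2 []
scene yel [(70, [320.9, 279.9]), (210, [275.8, 320.1])]
scene blue []
scene grn [(118, [295.1, 366.8])]
scene blk [(1922, [92.8, 53.9]), (4003, [532.6, 12.1]), (4922, [496.7, 78.9]), (1019, [59.6, 303.6])]
top red [(68, [341.7, 175.4]), (43, [407.8, 178.4])]
top red2 []
top yel []
top blue [(428, [336.5, 283.4])]
top grn [(104, [271.6, 168.3])]
top blk [(178, [402.9, 307.6]), (1704, [31.2, 447.1]), (117, [610.3, 444.2])]
redpeg [ 0.6318 -0.0671  0.0309] yel [0.6724 0.1004 0.0311]
hub top [0.4719 0.0527 0.0508] levhub [ 0.4635 -0.079   0.034 ] levend [ 0.5023 -0.1432  0.0372]
screws [ 0.3975 -0.1299  0.0122] [ 0.6363 -0.1876  0.014 ] [0.7101 0.136  0.0117] [0.4697 0.1955 0.0094]
[ 0.3977 -0.1284  0.018 ]
[ 0.6363 -0.1873  0.018 ]
[0.7092 0.1353 0.018 ]
[0.4717 0.1917 0.018 ]
tin [ 0.56388017 -0.27140278  0.075     ] glue [0.51058115 0.30848863 0.11      ]
```

View pics/crop1.png

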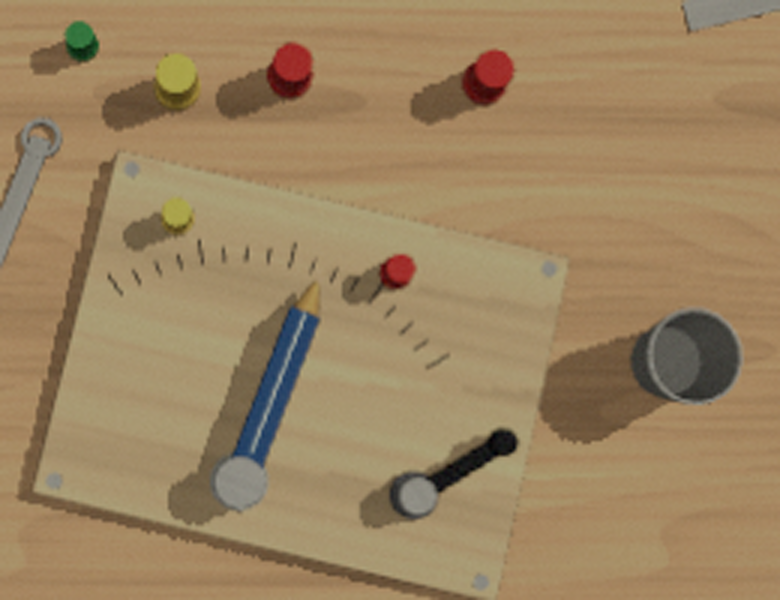

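The crop shows the small red peg on the board at crop (398,270), which is top-view (378,245). Both larger reds stand on the bench, and the small yellow peg is at crop (177,214). Next is the arm's angle and the first move.

```bash
cat >> m.py <<'E'
PIV=np.array([.4725,.0526]); PEG=np.array([.6318,-.0671]); LP=np.array([.4630,-.0788])
def arm_top(im,ci,z=.050):
    hsv=cv2.cvtColor(im,cv2.COLOR_RGB2HSV); m=cv2.inRange(hsv,np.array((95,70,25)),np.array((130,255,255)))
    n,l,st,c=cv2.connectedComponentsWithStats(m);k=1+np.argmax(st[1:,4]);ys,xs=np.nonzero(l==k)
    P=np.array([plane(ci,(x,y),z)[:2] for x,y in zip(xs,ys)]);mu=P.mean(0);w,v=np.linalg.eigh(np.cov(P.T));d=v[:,1]*np.sign(v[0,1])
    return len(xs),mu,np.degrees(np.arctan2(d[1],d[0])),np.degrees(np.arctan2(*(mu-PIV)[::-1]))
def delta(xyz,yaw_y=None):
    from scipy.spatial.transform import Rotation as R
    s=manip.sense();M=R.from_quat(s["tool_rot"]).as_matrix()
    print("tcp",s["tcp_pos"].round(4),"t",round(s["t"],2),"F",s["force"].round(1),"yaw y",np.degrees(np.arctan2(M[1,1],M[0,1])).round(2),"shift cm",(M.T@(np.array(xyz)-s["tcp_pos"])*100).round(2),"axes x,y",M[:,0].round(3),M[:,1].round(3))
E
python3 - <<'E'
from m import *
im=cv2.imread("pics/top0.png")[:,:,::-1].copy();ci=cams.camera_info("top")
print(arm_top(im,ci),plane(ci,(350.3,249.3),.036))
s=cv2.imread("pics/scene0.png")[:,:,::-1].copy();print(arm_top(s,cams.camera_info("scene")))
b=PEG-PIV;print(np.degrees(np.arctan2(b[1],b[0])),np.linalg.norm(b))
delta((.575,.095,.2))
E
```

```text
(454, array([0.54468981, 0.02742435]), np.float64(-21.264609877602638), np.float64(-19.2258294146054)) [ 0.62158692 -0.00423917  0.036     ]
(391, array([0.54791219, 0.02811881]), np.float64(-21.07670613468026), np.float64(-17.985077547268023))
-36.92165533683599 0.19926008130079648
tcp [0.252  0.5712 0.2257] t 0.1 F [-0.7  1.3 -0.1] yaw y 66.18 shift cm [-48.78 -30.52   2.61] axes x,y [-0.915  0.404  0.   ] [ 0.404  0.915 -0.002]
```

>>> carry_out(targets=[[[-3.4,-2.1,0.2,0,0,2,0],[-6.8,-4.2,0.4,0,0,4,0],[-10.2,-6.3,0.6,0,0,6,0],[-13.6,-8.4,0.8,0,0,8,0],[-17,-10.5,1,0,0,10,0],[-20.4,-12.6,1.2,0,0,12,0],[-23.8,-14.7,1.4,0,0,13,0],[-27.2,-16.8,1.6,0,0,13,0],[-30.6,-19,1.8,0,0,13,0],[-34,-21.2,2,0,0,13,0],[-37.4,-23.4,2.2,0,0,13,0],[-40.8,-25.6,2.4,0,0,13,0]]])

```text
t: 1.1
tcp_pos: [0.5227, 0.1709, 0.2022]
tool_rot: [0.316, 0.949, -0.0, -0.0]
force: [0.2, 0.3, 0.4]
finger_gap: -0.0
gripper_force: 0.0
```

>>> carry_out(targets=[[[-3,-3,0.1,0,0,0,0],[-6,-6,0.2,0,0,0,0],[-6,-6,0.2,0,0,0,0],[-6,-6,0.2,0,0,0,0],[-6,-6,0.2,0,0,0,0]]])

```text
t: 1.52
tcp_pos: [0.5338, 0.0888, 0.2003]
tool_rot: [0.316, 0.949, 0.0, -0.001]
force: [-0.7, 0.4, 0.3]
finger_gap: -0.003
gripper_force: 0.0
```

```bash
python3 - <<'E'
from m import *
ci=cams.camera_info("wrist");im=cams.snapshot("wrist");cv2.imwrite("pics/w1.png",im[:,:,::-1]);np.save("w1.npy",np.array([ci["K"]],float))
print(ci["k1"],np.round(ci["T"],3).tolist(),arm_top(im,ci))
for nm,p in(("peg",(*PEG,.054)),("piv",(*PIV,.058)),("lev",(*LP,.05))):print(nm,proj(ci,p))
delta((.575,.095,.2))
import pickle;pickle.dump(ci,open("w1.pkl","wb"))
E
```

```text
-0.0779712595162357 [[0.601, 0.768, 0.222, 0.478], [0.8, -0.577, -0.166, 0.131], [0.0, 0.277, -0.961, 0.348], [0.0, 0.0, 0.0, 1.0]] (3793, array([0.53529419, 0.03309058]), np.float64(-24.878971405410315), np.float64(-17.259404394211018))
peg [238.18675921 415.84712918]
piv [221.10321029 179.74223875]
lev [ 87.556738   271.57630158]
tcp [0.5337 0.0896 0.2004] t 1.57 F [-0.4  0.5 -0.3] yaw y 53.2 shift cm [-2.98  2.9   0.04] axes x,y [-0.801  0.599  0.001] [ 0.599  0.801 -0.   ]
```

View pics/w1.png

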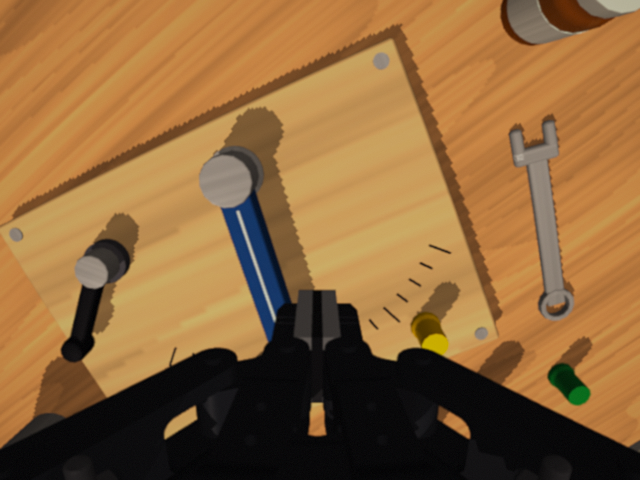

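>>> carry_out(targets=[[[-3.2,0.7,0,0,0,0,0],[-6.4,1.3,0,0,0,0,0],[-6.4,1.3,0,0,0,0,0],[-6.4,1.3,3.5,0,0,0,0],[-6.4,1.3,7,0,0,0,0],[-6.4,1.3,10,0,0,0,0],[-6.4,1.3,12.5,0,0,0,0],[-6.4,1.3,14,0,0,0,0],[-6.4,1.3,15,0,0,0,0],[-6.4,1.3,15,0,0,0,0]]])

```text
t: 2.4
tcp_pos: [0.5913, 0.0627, 0.0485]
tool_rot: [0.315, 0.949, -0.0, -0.002]
force: [0.2, -0.2, 0.1]
finger_gap: -0.0
gripper_force: 0.0
```

```bash
python3 - <<'E'
from m import *
delta((.5764,.0078,.05))
im=cams.snapshot("top");cv2.imwrite("pics/t2.png",im[:,:,::-1]);print(arm_top(im,cams.camera_info("top")))
E
```

```text
tcp [0.5913 0.0627 0.0485] t 2.4 F [ 0.2 -0.2  0.1] yaw y 53.31 shift cm [-2.08 -5.29 -0.15] axes x,y [-0.802  0.597  0.004] [ 0.597  0.802 -0.002]
(22, array([0.5541394 , 0.03083543]), np.float64(-14.62500203225623), np.float64(-14.927528739353576))
```

>>> carry_out(targets=[[[-0.2,-0.5,0,0,0,0,0],[-0.4,-1.0,0,0,0,0,0],[-0.5,-1.3,0,0,0,0,0],[-0.6,-1.6,0,0,0,0,0],[-0.8,-1.9,0,0,0,0,0],[-0.9,-2.3,0,0,0,0,0],[-1.0,-2.6,0,0,0,0,0],[-1.2,-2.9,0,0,0,0,0],[-1.3,-3.3,0,0,0,0,0],[-1.5,-3.7,0,0,0,0,0],[-1.7,-4.1,0,0,0,0,0],[-1.7,-4.2,0,0,0,0,0]]])

```text
t: 3.45
tcp_pos: [0.5818, 0.0161, 0.0506]
tool_rot: [0.316, 0.949, -0.0, 0.0]
force: [0.1, -0.5, 1.0]
finger_gap: -0.0
gripper_force: 0.0
```

```bash
python3 - <<'E'
from m import *
delta((.5764,.0078,.05))
n="wrist";ci=cams.camera_info(n);im=cams.snapshot(n);cv2.imwrite(f"pics/{n}3.png",im[:,:,::-1]);print(arm_top(im,ci))
im=cams.snapshot("top");cv2.imwrite("pics/top3.png",im[:,:,::-1]);print(arm_top(im,cams.camera_info("top")))
a=cv2.imread("pics/wrist3.png");b=cv2.resize(cv2.imread("pics/top3.png")[190:350,260:440],(540,480))
cv2.imwrite("pics/j3.png",cv2.resize(np.hstack([a,b]),(800,325)))
E
```

```text
tcp [0.5818 0.0161 0.0506] t 3.45 F [ 0.1 -0.5  1. ] yaw y 53.14 shift cm [-0.07 -0.99  0.06] axes x,y [-0.8  0.6 -0. ] [ 0.6  0.8 -0. ]
(16083, array([0.53080017, 0.03346448]), np.float64(-21.319498536839525), np.float64(-18.17107974425871))
(28, array([0.55075101, 0.03176047]), np.float64(-22.660270903208346), np.float64(-14.912679472063154))
```

View pics/j3.png

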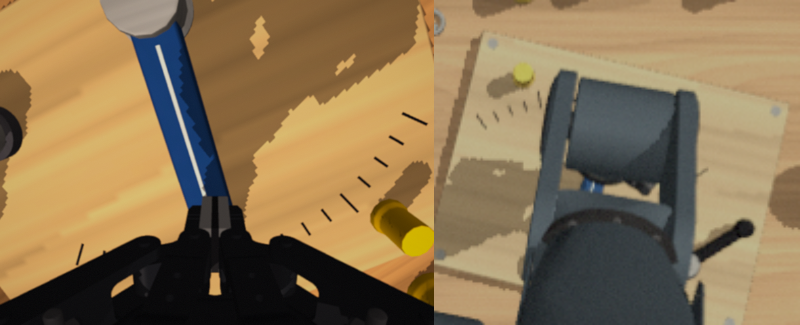

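The arm's bar runs beside and just under the fingers, and it isn't clear that contact has been made. I'll measure the white centre stripe in the wrist view.

```bash
cat >> m.py <<'E'
def stripe(im,ci,z=.0505):
    hsv=cv2.cvtColor(im,cv2.COLOR_RGB2HSV); b=cv2.inRange(hsv,np.array((100,120,25)),np.array((130,255,255)))
    k=np.ones((3,3),np.uint8);near=cv2.dilate(b,k,iterations=12)
    w=cv2.inRange(hsv,np.array((0,0,130)),np.array((180,70,255)))&cv2.morphologyEx(b,cv2.MORPH_CLOSE,np.ones((25,25),np.uint8))
    n,l,st,c=cv2.connectedComponentsWithStats(w);j=1+np.argmax(st[1:,4]);ys,xs=np.nonzero(l==j)
    P=np.array([plane(ci,(x,y),z)[:2] for x,y in zip(xs,ys)]);mu=P.mean(0);ww,v=np.linalg.eigh(np.cov(P.T));d=v[:,1]*np.sign(v[0,1])
    nrm=np.array([-d[1],d[0]]);t=(P-mu)@d
    print("stripe n",len(xs),"uv",st[j,:4],"ang",np.degrees(np.arctan2(d[1],d[0])).round(2),"ends",(mu+d*t.min()).round(4),(mu+d*t.max()).round(4),"pivot off mm",((PIV-mu)@nrm*1e3).round(1),"peg off mm",((PEG-mu)@nrm*1e3).round(1))
    return mu,d
E
python3 - <<'E'
from m import *
ci=cams.camera_info("wrist");im=cv2.imread("pics/wrist3.png")[:,:,::-1].copy()
mu,d=stripe(im,ci)
s=manip.sense();t=s["tcp_pos"][:2];n=np.array([-d[1],d[0]]);print("tcp lateral",(t-mu)@n,"along from piv",(t-PIV)@d)
print("tip px",proj(ci,(*t,s["tcp_pos"][2]-.019)))
stripe(cv2.imread("pics/w1.png")[:,:,::-1].copy(),__import__("pickle").load(open("w1.pkl","rb")))
stripe(cv2.imread("pics/top0.png")[:,:,::-1].copy(),cams.camera_info("top"))
E
```

```text
stripe n 1646 uv [229  66  75 224] ang -21.2 ends [0.496 0.046] [0.5729 0.0162] pivot off mm -2.4 peg off mm -56.4
tcp lateral 0.003574809447900671 along from piv 0.11475363656813016
tip px [316.01771301 285.99156901]
stripe n 418 uv [236 211  40 110] ang -21.17 ends [0.4965 0.0453] [0.581  0.0126] pivot off mm -1.9 peg off mm -55.9
stripe n 60 uv [329 260  18  46] ang -21.13 ends [0.4974 0.0448] [0.5963 0.0066] pivot off mm -1.7 peg off mm -55.9
```

```bash
python3 - <<'E'
from m import *
im=cams.snapshot("scene")[:,:,::-1];cv2.imwrite("pics/s4.png",im)
a=cv2.resize(im[130:290,240:440],(500,400),interpolation=cv2.INTER_CUBIC)
w=cv2.resize(cv2.imread("pics/wrist3.png")[200:360,250:370],(300,400),interpolation=cv2.INTER_CUBIC)
cv2.imwrite("pics/j4.png",np.hstack([a,w]))
s=manip.sense();ci=cams.camera_info("scene");p=s["tcp_pos"]
for dz in(0,.01,.019):print(dz,proj(ci,p-[0,0,dz]))
print(s["t"],p,s["q"],s["force"],s["tau"])
E
```

```text
0 [321.64616004 223.92290776]
0.01 [321.55312563 227.57474353]
0.019 [321.47044503 230.81939845]
3.6 [0.58172268 0.01688868 0.05058884] [-1.62912723e-01  7.19892867e-01  1.67135632e+00  7.99385662e-05
  7.50433957e-01 -1.09082201e+00] [-0.99127816 -0.6347194  -0.45863664] [-1.86389918e-01 -4.48209715e+01 -1.02482048e+01 -1.02867745e-02
  1.72131691e-03 -3.23222033e-03]
```

View pics/j4.png

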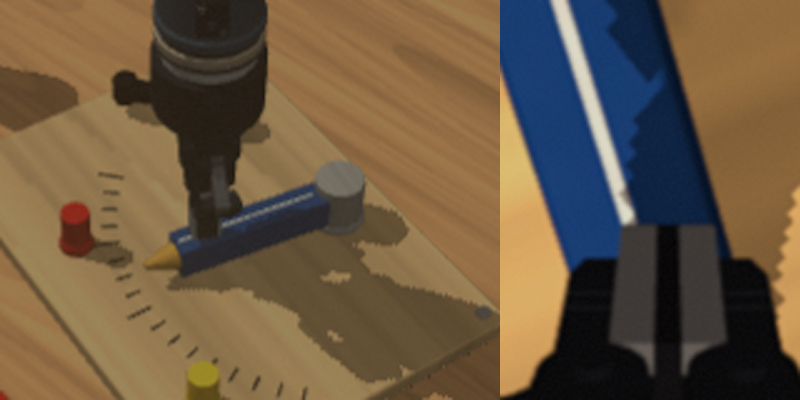

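```bash
python3 - <<'E'
from m import *
ci=cams.camera_info("wrist");cs=cams.camera_info("scene");p=manip.sense()["tcp_pos"]
for dz in(0,.01,.019):print(dz,proj(ci,p-[0,0,dz]))
for a in((322,290),(318,290)):
  for b in((322,224),(322,219)):
    P=tri([ray(ci,a),ray(cs,b)]);print(P,proj(ci,P),proj(cs,P))
im=cv2.imread("pics/s4.png")[:,:,::-1].copy();stripe(im,cs)
E
```

```text
0 [316.02844725 305.33861152]
0.01 [316.05138286 294.65185636]
0.019 [316.06999477 285.99816827]
[0.57986046 0.01931256 0.04858579] [318.16311681 296.1213522 ] [323.31544202 224.80034822]
[0.57737497 0.01949059 0.05842976] [314.54568822 302.03178067] [324.43776208 220.47221685]
[0.57915462 0.01818409 0.04742782] [314.73318649 295.15645741] [323.11269571 224.68694551]
[0.57670756 0.01841842 0.05732407] [311.10453229 301.01324251] [324.241095   220.37313325]Traceback (most recent call last):
  File "<stdin>", line 7, in <module>
  File "m.py", line 21, in stripe
    n,l,st,c=cv2.connectedComponentsWithStats(w);j=1+np.argmax(st[1:,4]);ys,xs=np.nonzero(l==j)
                                                     ~~~~~~~~~^^^^^^^^^^
    return _wrapfunc(a, 'argmax', axis=axis, out=out, **kwds)
    return bound(*args, **kwds)
ValueError: attempt to get argmax of an empty sequence
```

In the scene view the fingertip's lower end is at about (322,224), over the bar's top, and the arm hasn't moved. So the shut tips sit near TCP height rather than 19 mm ahead. I'll back off and go down beside the arm in small steps, watching the force.

>>> carry_out(targets=[[[0,0.3,-1.0,0,0,0,0],[0.6,2.0,-1.0,0,0,0,0],[1.2,3.6,-1.0,0,0,0,0],[1.2,3.8,0,0,0,0,0],[1.2,3.8,0.3,0,0,0,0],[1.2,3.8,0.5,0,0,0,0],[1.2,3.8,0.7,0,0,0,0],[1.2,3.8,0.8,0,0,0,0],[1.2,3.8,0.9,0,0,0,0],[1.2,3.8,1.0,0,0,0,0],[1.2,3.8,1.1,0,0,0,0],[1.2,3.8,1.1,0,0,0,0]]])

```text
t: 4.6
tcp_pos: [0.5948, 0.0544, 0.0395]
tool_rot: [0.316, 0.949, -0.0, -0.0]
force: [0.0, -0.4, -0.3]
finger_gap: -0.002
gripper_force: 0.0
```

>>> carry_out(targets=[[[0,0,0.15,0,0,0,0],[0,0,0.3,0,0,0,0],[0,0,0.4,0,0,0,0],[0,0,0.4,0,0,0,0]]])

```text
t: 4.93
tcp_pos: [0.5948, 0.0546, 0.0353]
tool_rot: [0.316, 0.949, -0.0, -0.0]
force: [-0.4, 0.3, -0.1]
finger_gap: 0.006
gripper_force: 0.0
```

```bash
python3 - <<'E'
from m import *
delta((.5764,.0078,.035))
im=cams.snapshot("scene")[:,:,::-1];cv2.imwrite("pics/s5.png",im)
a=cv2.resize(im[130:290,240:440],(750,600),interpolation=cv2.INTER_CUBIC)
cv2.imwrite("pics/j5.png",a)
ci=cams.camera_info("scene");p=manip.sense()["tcp_pos"]
for dz in(0,.01,.019):print(dz,(proj(ci,p-[0,0,dz])-[240,130])*3.75)
E
```

```text
tcp [0.5948 0.0546 0.0353] t 4.93 F [-0.4  0.3 -0.1] yaw y 53.18 shift cm [-1.34 -4.85  0.04] axes x,y [-0.801  0.599  0.   ] [ 0.599  0.801 -0.   ]
0 [344.82584728 429.53996962]
0.01 [344.20712004 442.83785917]
0.019 [343.65721826 454.65029326]
```

View pics/j5.png

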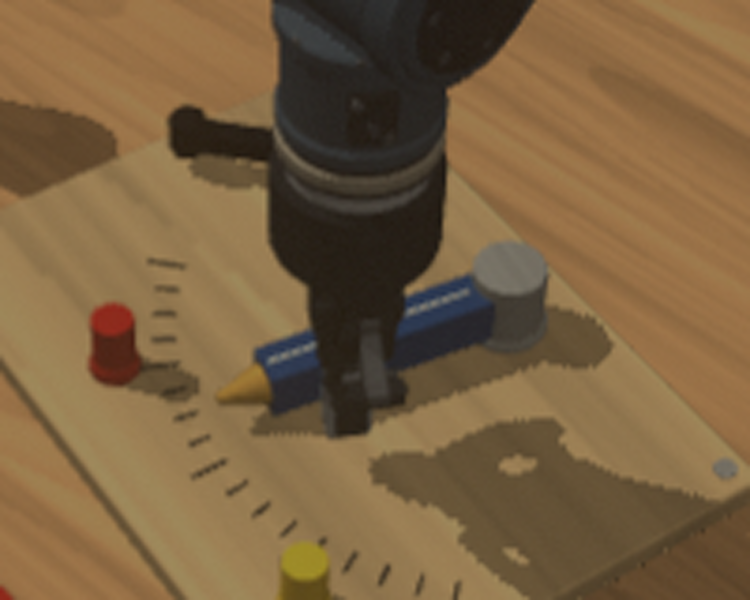

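>>> carry_out(targets=[[[-0.1,-0.5,0.3,0,0,0,0],[-0.3,-1.0,0.5,0,0,0,0],[-0.4,-1.4,0.5,0,0,0,0],[-0.5,-1.7,0.5,0,0,0,0],[-0.6,-2.0,0.5,0,0,0,0],[-0.7,-2.3,0.5,0,0,0,0],[-0.8,-2.6,0.5,0,0,0,0],[-0.9,-2.9,0.5,0,0,0,0],[-1.0,-3.2,0.5,0,0,0,0],[-1.1,-3.5,0.5,0,0,0,0],[-1.2,-3.8,0.5,0,0,0,0],[-1.2,-3.8,0.5,0,0,0,0]]])

```text
t: 5.98
tcp_pos: [0.5815, 0.0163, 0.0307]
tool_rot: [0.316, 0.949, -0.0, -0.0]
force: [0.4, 1.0, 1.4]
finger_gap: -0.001
gripper_force: 0.2
```

```bash
python3 - <<'E'
from m import *
delta((.5764,.0078,.03))
ci=cams.camera_info("wrist");im=cams.snapshot("wrist");cv2.imwrite("pics/w6.png",im[:,:,::-1]);mu,d=stripe(im,ci)
n=np.array([-d[1],d[0]]);print("tcp lat",(manip.sense()["tcp_pos"][:2]-mu)@n)
E
```

```text
tcp [0.5815 0.0163 0.0307] t 5.98 F [0.4 1.  1.4] yaw y 53.16 shift cm [-0.1  -0.99  0.07] axes x,y [-0.8  0.6 -0. ] [ 0.6  0.8 -0. ]
stripe n 2415 uv [199  63  49 297] ang -32.51 ends [0.4941 0.0414] [ 0.5755 -0.0105] pivot off mm -2.1 peg off mm -17.5
tcp lat 0.0260367084781423
```

>>> carry_out(targets=[[[0,-0.3,0,0,0,0,0],[0,-0.5,0,0,0,0,0],[0,-0.7,0,0,0,0,0],[0,-0.8,0,0,0,0,0],[0,-0.85,0,0,0,0,0],[0,-0.85,0,0,0,0,0]]])

```text
t: 6.53
tcp_pos: [0.5772, 0.0099, 0.0309]
tool_rot: [0.316, 0.949, 0.0, 0.001]
force: [3.3, 0.9, 0.2]
finger_gap: -0.003
gripper_force: 0.9
```

```bash
python3 - <<'E'
from m import *
delta((.5764,.0078,.03))
ci=cams.camera_info("wrist");im=cams.snapshot("wrist");mu,d=stripe(im,ci)
E
```

```text
tcp [0.5772 0.0099 0.0309] t 6.53 F [3.3 0.9 0.2] yaw y 53.17 shift cm [-0.06 -0.22  0.09] axes x,y [-0.8    0.599 -0.001] [0.599 0.8   0.   ]
stripe n 2237 uv [221  61  26 299] ang -36.31 ends [0.4931 0.0402] [ 0.571  -0.0171] pivot off mm -2.2 peg off mm -4.3
```

>>> carry_out(targets=[[[0,1,0,0,0,0,0],[0,3,0,0,0,0,0],[0,3.5,-3.5,0,0,0,0],[0,3.5,-7.5,0,0,0,0],[0,3.5,-11.5,0,0,0,0],[0,3.5,-15.5,0,0,0,0],[2.5,6,-17,0,0,0,0],[5.5,8.5,-17,0,0,0,0],[8.5,11,-17,0,0,0,0],[11.5,13.5,-17,0,0,0,0],[14.5,16,-17,0,0,0,0],[17.5,18.5,-17,0,0,0,0]]])

```text
t: 7.58
tcp_pos: [0.5455, 0.265, 0.2003]
tool_rot: [0.316, 0.949, -0.001, -0.001]
force: [0.3, 0.8, -0.3]
finger_gap: -0.001
gripper_force: 0.0
```

```bash
python3 - <<'E'
from m import *
delta((.521,-.108,.03))
J=[]
for n in("top","scene","wrist"):
    ci=cams.camera_info(n);im=cams.snapshot(n);cv2.imwrite(f"pics/{n}7.png",im[:,:,::-1]);print(n,"peg top px",proj(ci,(*PEG,.054)))
    try: stripe(im,ci)
    except Exception as e: print(e)
t=cv2.imread("pics/top7.png")[215:335,290:430];s=cv2.imread("pics/scene7.png")[140:260,250:400]
J=np.hstack([cv2.resize(t,None,fx=2.6,fy=4,interpolation=2)*0 if 0 else cv2.resize(t,None,fx=2.7,fy=2.7,interpolation=2),cv2.resize(s,None,fx=2.7,fy=2.7,interpolation=2)])
cv2.imwrite("pics/j7.png",J);print(J.shape)
E
```

```text
tcp [0.5455 0.265  0.2003] t 7.58 F [ 0.3  0.8 -0.3] yaw y 53.18 shift cm [-20.42 -31.28  17.08] axes x,y [-0.801  0.599  0.002] [ 0.599  0.801 -0.003]
top peg top px [379.05260115 243.99001152]
stripe n 77 uv [331 268  30  40] ang -36.47 ends [0.4932 0.0402] [ 0.5794 -0.0235] pivot off mm -2.4 peg off mm -3.9
scene peg top px [269.10642057 213.52503974]
attempt to get argmax of an empty sequence
wrist peg top px [ 86.4574522  495.86891251]
stripe n 221 uv [ 53 331  20  83] ang -36.47 ends [0.4936 0.0396] [ 0.5586 -0.0085] pivot off mm -2.0 peg off mm -3.6
(324, 783, 3)
```

View pics/j7.png

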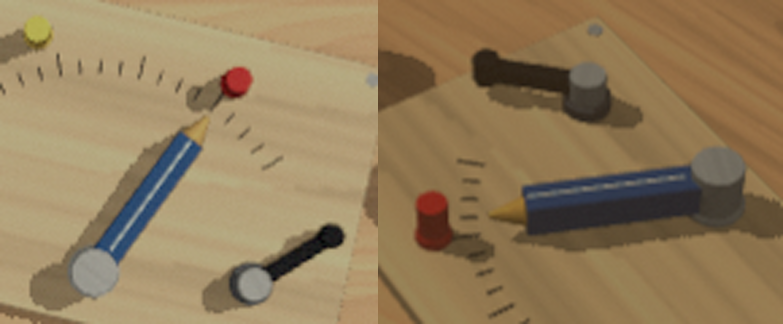

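The top view puts the peg top at about (378.1,244.3), with the tip aimed close to it. I'll measure the peg's bright top disc and the hub disc in that same image so the calibration error cancels.

```bash
python3 - <<'E'
from m import *
im=cv2.imread("pics/top7.png")[:,:,::-1].copy();ci=cams.camera_info("top")
mu,d=stripe(im,ci);n=np.array([-d[1],d[0]])
sub=im[230:260,365:392].astype(float);red=(sub[...,0]-np.maximum(sub[...,1],sub[...,2]))
for y in range(8,22):print(y+230," ".join("%3d"%v for v in sub[y,6:20,0]),"|"," ".join("%3d"%v for v in red[y,6:20]))
for thr in(90,110,130):
    m=(sub[...,0]>thr)&(red>60);ys,xs=np.nonzero(m);print(thr,m.sum(),xs.mean()+365,ys.mean()+230,((plane(ci,(xs.mean()+365,ys.mean()+230),.054)[:2]-mu)@n*1e3).round(1), plane(ci,(xs.mean()+365,ys.mean()+230),.054))
ys,xs=np.nonzero(red>40);print("whole",len(xs),xs.mean()+365,ys.mean()+230,((plane(ci,(xs.mean()+365,ys.mean()+230),.045)[:2]-mu)@n*1e3).round(1))
print("hub",((plane(ci,(290+95/2.7,215+271/2.7),.058)[:2]-mu)@n*1e3))
# scene
im=cv2.imread("pics/scene7.png")[:,:,::-1].copy();cs=cams.camera_info("scene")
s=im[205:240,258:284].astype(float);r=s[...,0]-np.maximum(s[...,1],s[...,2]);ys,xs=np.nonzero(r>40);print("scene px",xs.min()+258,xs.max()+258,ys.min()+205,ys.max()+205,xs.mean()+258,ys.mean()+205)
print("tip, bar: scene line check", [proj(cs,(*(mu+d*k),.0505)) for k in(0,.1,.12)])
E
```

```text
stripe n 77 uv [331 268  30  40] ang -36.47 ends [0.4932 0.0402] [ 0.5794 -0.0235] pivot off mm -2.4 peg off mm -3.9
238 180 180 181 181 182 180 178 179 179 181 180 181 180 179 |  17  16  19  17  17  15  15  14  15  15  15  15  14  13
239 181 180 181 181 181 176 177 178 176 178 180 181 178 180 |  18  17  18  18  18  30  35  38  37  32  21  16  13  14
240 181 180 179 168 171 168 170 170 171 172 175 171 181 181 |  20  19  20  27  38  86 108 122 117  93  51  23  15  15
241 180 178 163 138 160 170 170 172 168 172 170 163 181 181 |  20  22  28  63 115 120 120 119 123 122 108  51  18  18
242 163 154 125 136 171 169 170 169 169 172 171 171 179 180 |  21  26  50  97 121 119 118 121 121 119 121  85  28  17
243 124  98  92 156 169 168 169 170 170 171 172 172 177 180 |  22  69  73 110 121 121 121 122 120 119 121 108  58  18
244 121 104  97 160 169 170 169 171 171 170 172 172 173 181 |  28  78  80 116 117 120 122 122 121 118 118 113  68  21
245 105  98  97 150 170 170 171 170 170 169 170 170 171 180 |  34  78  71 109 121 119 118 122 119 122 121 105  52  20
246 100 103  83 123 170 170 170 169 171
[... 505 characters left out ...]
5  54  67  61  59  53  42  36  24  21  21  21
251  69 113 121 113 105 111 137 140 153 175 175 175 175 171 |  10  18  18  21  31  31  29  31  28  22  23  21  22  21
90 88 377.3636363636364 244.47727272727272 -1.5 [ 0.63069725 -0.06331942  0.054     ]
110 73 378.0821917808219 244.08219178082192 -2.3 [ 0.63158616 -0.06493185  0.054     ]
130 71 378.11267605633805 243.98591549295776 -2.2 [ 0.63180167 -0.06500208  0.054     ]
whole 107 377.2710280373832 244.93457943925233 -2.2
hub -1.2873230879228437
scene px 263 276 210 231 269.55555555555554 220.489898989899
tip, bar: scene line check [array([334.89052876, 208.24760893]), array([281.04028662, 214.95017574]), array([270.14127843, 216.31254266])]
```

Peg offset from the arm's centreline is about −2 mm, inside the ±6 mm allowed. The lever is still near 0. I'll move to the lever's push start.

>>> carry_out(targets=[[[-2,-3.1,0,0,0,3,0],[-4,-6.2,0,0,0,6,0],[-6,-9.2,0,0,0,9,0],[-8,-12.3,0,0,0,12,0],[-10,-15.4,0,0,0,15,0],[-12,-18.5,0,0,0,18,0],[-14,-21.6,0,0,0,21,0],[-16,-24.7,0,0,0,21,0],[-18,-27.7,0,0,0,21,0],[-20.1,-30.8,0,0,0,21,0],[-20.1,-30.8,0,0,0,21,0],[-20.1,-30.8,0,0,0,21,0]]])

```text
t: 8.73
tcp_pos: [0.5229, -0.1068, 0.2004]
tool_rot: [0.486, 0.874, -0.0, -0.001]
force: [0.1, -0.3, 0.6]
finger_gap: 0.001
gripper_force: 0.0
```

```bash
python3 - <<'E'
from m import *
delta((.522,-.1016,.036))
ci=cams.camera_info("wrist");im=cams.snapshot("wrist");cv2.imwrite("pics/w8.png",im[:,:,::-1])
print("lev hub",proj(ci,(*LP,.05)),"end",proj(ci,(.502,-.1432,.052)))
E
```

```text
tcp [ 0.5229 -0.1068  0.2004] t 8.73 F [ 0.1 -0.3  0.6] yaw y 31.85 shift cm [ 0.48  0.22 16.44] axes x,y [-0.528  0.849  0.001] [ 0.849  0.528 -0.001]
lev hub [264.00373938 137.60135464] end [265.88639215 242.58719014]
```

View pics/w8.png

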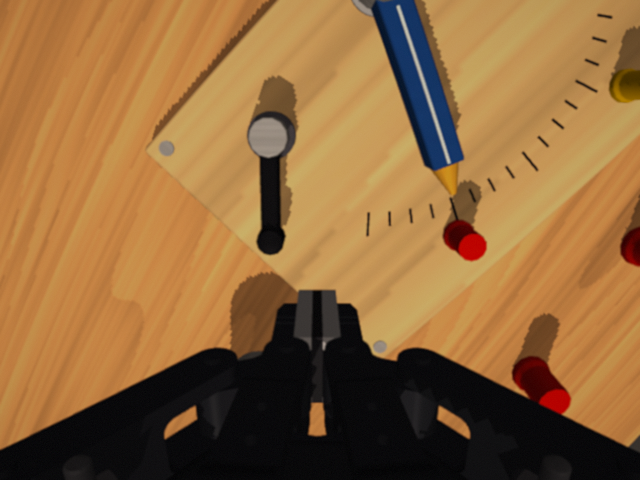

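The view shows lever hub (268,137), lever end (270,240), arm stripe, and peg top (472,246). The peg doesn't look quite in line here, so I'll check numerically before the lever move.

```bash
python3 - <<'E'
from m import *
ci=cams.camera_info("wrist");im=cv2.imread("pics/w8.png")[:,:,::-1].copy()
mu,d=stripe(im,ci);n=np.array([-d[1],d[0]])
hsv=cv2.cvtColor(im,cv2.COLOR_RGB2HSV);reg=hsv[215:265,438:495]
m=((reg[...,0]<6)|(reg[...,0]>174))&(reg[...,1]>180)
for thr in(150,180,200,220):
    ys,xs=np.nonzero(m&(reg[...,2]>thr))
    if len(xs):
        (cx,cy),r=cv2.minEnclosingCircle(np.c_[xs,ys].astype(np.float32));u=(cx+438,cy+215)
        P=plane(ci,u,.054);print(thr,len(xs),u,r,P.round(4),((P[:2]-mu)@n*1e3).round(1))
print([proj(ci,(*(mu+d*k),.0505)).round(1) for k in(-.05,0,.05,.1,.12,.14)])
E
grep -n "" /dev/null
```

```text
stripe n 624 uv [397   5  54 158] ang -36.28 ends [0.4929 0.0423] [ 0.5815 -0.0227] pivot off mm -3.8 peg off mm -6.0
150 559 (471.70512771606445, 246.29487228393555) 14.013628959655762 [ 0.6317 -0.0631  0.054 ] -2.9
180 525 (472.2179489135742, 246.78205108642578) 13.906107902526855 [ 0.6322 -0.0632  0.054 ] -2.6
[array([399.2,  10.1]), array([423.8,  84.3]), array([446.1, 153.9]), array([466.1, 218.3]), array([473.4, 242.6]), array([480.4, 266.1])]
```

Calculated offset is −2.7 mm, which agrees with the top view, so I was misreading the picture. Now down beside the lever.

>>> carry_out(targets=[[[0.5,0.2,3.5,0,0,0,0],[0.5,0.2,7.5,0,0,0,0],[0.5,0.2,11,0,0,0,0],[0.5,0.2,14,0,0,0,0],[0.5,0.2,15.5,0,0,0,0],[0.5,0.2,16.2,0,0,0,0],[0.5,0.2,16.4,0,0,0,0],[0.5,0.2,16.4,0,0,0,0]]])

```text
t: 9.45
tcp_pos: [0.5229, -0.0978, 0.0367]
tool_rot: [0.483, 0.876, -0.0, -0.0]
force: [-0.3, 0.0, -0.1]
finger_gap: -0.002
gripper_force: 0.0
```

```bash
cat >> m.py <<'E'
def plan(phis,lat,r=.05,z=.036):
    from scipy.spatial.transform import Rotation as R
    s=manip.sense();M=R.from_quat(s["tool_rot"]).as_matrix();y0=np.degrees(np.arctan2(M[1,1],M[0,1]))
    print("tcp",s["tcp_pos"].round(4),"yaw",y0.round(1),"F",s["force"].round(1),"t",round(s["t"],2))
    for f in phis:
        a=np.radians(f);u=np.array([np.cos(a),np.sin(a)]);n=np.array([-u[1],u[0]])
        p=np.append(LP+r*u+lat*n,z);print(f,(M.T@(p-s["tcp_pos"])*100).round(2),"turn",round(y0-(f+90),1))
E
python3 -c "
from m import *
plan(range(-59,-145,-5),.017)"
```

```text
tcp [ 0.5229 -0.0978  0.0367] yaw 32.2 F [-0.3  0.  -0.1] t 9.45
-59 [-0.24 -2.46  0.07] turn 1.2
-64 [-0.36 -2.9   0.07] turn 6.2
-69 [-0.44 -3.36  0.07] turn 11.2
-74 [-0.48 -3.82  0.07] turn 16.2
-79 [-0.48 -4.28  0.07] turn 21.2
-84 [-0.44 -4.74  0.07] turn 26.2
-89 [-0.36 -5.19  0.07] turn 31.2
-94 [-0.24 -5.64  0.07] turn 36.2
-99 [-0.08 -6.07  0.07] turn 41.2
-104 [ 0.11 -6.49  0.07] turn 46.2
-109 [ 0.34 -6.89  0.07] turn 51.2
-114 [ 0.61 -7.26  0.07] turn 56.2
-119 [ 0.9  -7.62  0.07] turn 61.2
-124 [ 1.23 -7.94  0.07] turn 66.2
-129 [ 1.58 -8.24  0.07] turn 71.2
-134 [ 1.96 -8.5   0.07] turn 76.2
-139 [ 2.36 -8.73  0.07] turn 81.2
-144 [ 2.78 -8.93  0.07] turn 86.2
```

>>> carry_out(targets=[[[-0.1,-0.8,0,0,0,0,0],[-0.2,-1.4,0,0,0,0,0],[-0.2,-1.9,0,0,0,0,0],[-0.25,-2.3,0,0,0,1,0],[-0.3,-2.7,0,0,0,4,0],[-0.4,-3.1,0,0,0,8,0],[-0.45,-3.5,0,0,0,13,0],[-0.5,-3.9,0,0,0,17,0],[-0.5,-4.3,0,0,0,21,0],[-0.45,-4.7,0,0,0,26,0],[-0.35,-5.2,0,0,0,31,0],[-0.35,-5.2,0,0,0,31,0]]])

```text
t: 10.45
tcp_pos: [0.4805, -0.1299, 0.0373]
tool_rot: [0.701, 0.713, 0.0, 0.001]
force: [-0.1, -0.3, 0.1]
finger_gap: 0.002
gripper_force: 0.0
```

```bash
cat >> m.py <<'E'
def lever(im,ci):
    # black bar pixels around pivot on plane z=.047
    g=im.max(2);h,w=g.shape;out=[]
    for f in np.arange(-40,-160,-1.):
        a=np.radians(f);v=[]
        for r in np.arange(.02,.08,.003):
            x,y=proj(ci,(LP[0]+r*np.cos(a),LP[1]+r*np.sin(a),.047)).round().astype(int)
            if 0<=x<w and 0<=y<h:v.append(g[y,x])
        out.append((f,np.mean(v) if v else 999,len(v)))
    print(sorted(out,key=lambda o:o[1])[:6])
E
python3 - <<'E'
from m import *
ci=cams.camera_info("wrist");im=cams.snapshot("wrist");cv2.imwrite("pics/w9.png",im[:,:,::-1])
lever(im,ci)
try: stripe(im,ci)
except Exception as e: print("no stripe")
print(proj(ci,(*LP,.05)))
plan(range(-89,-147,-5),.017)
E
```

```text
[(np.float64(-88.0), np.float64(10.5), 20), (np.float64(-91.0), np.float64(10.5), 20), (np.float64(-87.0), np.float64(10.55), 20), (np.float64(-84.0), np.float64(10.65), 20), (np.float64(-86.0), np.float64(10.65), 20), (np.float64(-83.0), np.float64(10.85), 20)]
stripe n 44 uv [632   0   8   9] ang -32.54 ends [ 0.5761 -0.0208] [ 0.579  -0.0227] pivot off mm 6.2 peg off mm -9.0
[262.96052218 177.06042322]
tcp [ 0.4805 -0.1298  0.0371] yaw 1.2 F [-0.3 -0.4  0.3] t 10.5
-89 [0.13 0.04 0.11] turn 0.2
-94 [-0.   -0.4   0.11] turn 5.2
-99 [-0.09 -0.86  0.11] turn 10.2
-104 [-0.14 -1.31  0.11] turn 15.2
-109 [-0.15 -1.78  0.11] turn 20.2
-114 [-0.12 -2.23  0.11] turn 25.2
-119 [-0.04 -2.69  0.11] turn 30.2
-124 [ 0.07 -3.14  0.11] turn 35.2
-129 [ 0.22 -3.57  0.11] turn 40.2
-134 [ 0.4  -3.99  0.11] turn 45.2
-139 [ 0.63 -4.4   0.11] turn 50.2
-144 [ 0.88 -4.78  0.11] turn 55.2
```

View pics/w9.png

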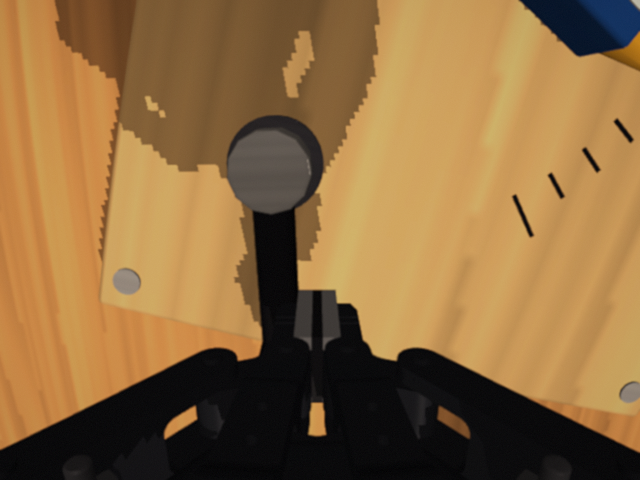

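The lever bar at (275,255) now lies against the fingertip and is following it. Continuing the arc.

>>> carry_out(targets=[[[0,-0.4,0.1,0,0,5,0],[-0.1,-0.85,0.1,0,0,10,0],[-0.15,-1.3,0.1,0,0,15,0],[-0.15,-1.8,0.1,0,0,20,0],[-0.1,-2.2,0.1,0,0,25,0],[-0.05,-2.7,0.1,0,0,30,0],[0.05,-3.1,0.1,0,0,35,0],[0.2,-3.5,0.1,0,0,39,0],[0.3,-3.8,0.1,0,0,43,0],[0.4,-4.0,0.1,0,0,45,0],[0.4,-4.0,0.1,0,0,45,0]]])

```text
t: 11.42
tcp_pos: [0.4412, -0.1268, 0.0361]
tool_rot: [0.92, 0.393, 0.001, 0.001]
force: [0.4, -2.0, 1.4]
finger_gap: 0.001
gripper_force: 0.8
```

```bash
python3 -c "
from m import *
ci=cams.camera_info('wrist');im=cams.snapshot('wrist');lever(im,ci)
plan(range(-132,-153,-2),.017)"
```

```text
[(np.float64(-133.0), np.float64(9.55), 20), (np.float64(-135.0), np.float64(9.75), 20), (np.float64(-126.0), np.float64(9.8), 20), (np.float64(-132.0), np.float64(9.9), 20), (np.float64(-134.0), np.float64(9.95), 20), (np.float64(-125.0), np.float64(10.0), 20)]
tcp [ 0.4413 -0.1268  0.036 ] yaw -43.7 F [ 0.4 -1.4  0.4] t 11.47
-132 [0.02 0.1  0.  ] turn -1.7
-134 [-0.04 -0.07  0.  ] turn 0.3
-136 [-0.09 -0.25  0.  ] turn 2.3
-138 [-0.14 -0.42  0.  ] turn 4.3
-140 [-0.19 -0.6   0.  ] turn 6.3
-142 [-0.22 -0.78 -0.  ] turn 8.3
-144 [-0.25 -0.97 -0.  ] turn 10.3
-146 [-0.28 -1.15 -0.  ] turn 12.3
-148 [-0.3  -1.33 -0.  ] turn 14.3
-150 [-0.31 -1.52 -0.  ] turn 16.3
-152 [-0.31 -1.7  -0.  ] turn 18.3
```

>>> carry_out(targets=[[[-0.05,-0.2,0,0,0,2,0],[-0.1,-0.35,0,0,0,4,0],[-0.15,-0.5,0,0,0,5,0],[-0.2,-0.6,0,0,0,6,0],[-0.2,-0.6,0,0,0,6,0]]])

```text
t: 11.88
tcp_pos: [0.4353, -0.1234, 0.0358]
tool_rot: [0.939, 0.344, 0.0, 0.0]
force: [1.6, -0.5, 2.6]
finger_gap: -0.002
gripper_force: 1.5
```

>>> carry_out(targets=[[[0,-0.1,0,0,0,1,0],[0,-0.15,0,0,0,2,0],[0,-0.15,0,0,0,2,0]]])

```text
t: 12.13
tcp_pos: [0.4336, -0.1222, 0.0358]
tool_rot: [0.945, 0.327, -0.0, -0.0]
force: [0.2, -2.4, 4.6]
finger_gap: 0.0
gripper_force: 2.4
```

```bash
python3 -c "
from m import *
ci=cams.camera_info('wrist');im=cams.snapshot('wrist');lever(im,ci)
plan(range(-140,-153,-2),.017)"
```

```text
[(np.float64(-135.0), np.float64(9.35), 20), (np.float64(-143.0), np.float64(9.9), 20), (np.float64(-141.0), np.float64(9.95), 20), (np.float64(-142.0), np.float64(10.05), 20), (np.float64(-139.0), np.float64(10.2), 20), (np.float64(-144.0), np.float64(10.2), 20)]
tcp [ 0.4336 -0.1222  0.0358] yaw -51.8 F [-0.3 -3.3  6.2] t 12.18
-140 [ 0.05  0.27 -0.02] turn -1.8
-142 [-0.01  0.09 -0.02] turn 0.2
-144 [-0.07 -0.08 -0.02] turn 2.2
-146 [-0.12 -0.26 -0.02] turn 4.2
-148 [-0.16 -0.44 -0.02] turn 6.2
-150 [-0.2  -0.62 -0.02] turn 8.2
-152 [-0.23 -0.8  -0.02] turn 10.2
```

>>> carry_out(targets=[[[0,-0.1,0,0,0,1,0],[0,-0.2,0,0,0,2,0],[0,-0.2,0,0,0,2,0]]])

```text
t: 12.43
tcp_pos: [0.432, -0.1206, 0.0357]
tool_rot: [0.951, 0.31, -0.001, -0.0]
force: [-1.8, -2.8, 4.6]
finger_gap: -0.001
gripper_force: 3.2
```

>>> carry_out(targets=[[[0,-0.1,0,0,0,1,0],[-0.05,-0.2,0,0,0,2,0],[-0.05,-0.2,0,0,0,2,0]]])

```text
t: 12.68
tcp_pos: [0.4305, -0.1192, 0.0357]
tool_rot: [0.956, 0.293, -0.0, -0.0]
force: [-0.9, -4.1, 4.9]
finger_gap: 0.001
gripper_force: 3.2
```

```bash
python3 - <<'E'
from m import *
ci=cams.camera_info('wrist');im=cams.snapshot('wrist');cv2.imwrite("pics/w10.png",im[:,:,::-1])
g=im.max(2)
c=proj(ci,(*LP,.05));print(c)
P=[]
for row in range(215,285,10):
    xs=np.nonzero(g[row,200:360]<30)[0]+200
    runs=[r for r in np.split(xs,np.nonzero(np.diff(xs)>1)[0]+1) if len(r)>15]
    print(row,[(r[0],r[-1]) for r in runs])
    if runs:P.append(plane(ci,((runs[0][0]+runs[0][-1])/2,row),.047)[:2])
P=np.array(P);v=P[-1]-P[0];print("lever dir",np.degrees(np.arctan2(v[1],v[0])),P[[0,-1]])
s=manip.sense();print(s["tcp_pos"],s["force"])
E
```

```text
[267.72898954 185.06404874]
215 []
225 [(np.int64(253), np.int64(293))]
235 [(np.int64(254), np.int64(293))]
245 [(np.int64(255), np.int64(294))]
255 [(np.int64(256), np.int64(294))]
265 [(np.int64(257), np.int64(295))]
275 [(np.int64(258), np.int64(295))]
lever dir -143.67849963726923 [[ 0.45203824 -0.0874259 ]
 [ 0.43764087 -0.09801013]]
[ 0.43048561 -0.11919465  0.03574285] [-0.21039206 -3.21561265  5.60137564]
```

>>> carry_out(targets=[[[0,-0.1,0,0,0,1,0],[-0.05,-0.2,0,0,0,2,0],[-0.05,-0.2,0,0,0,2,0]]])

```text
t: 12.98
tcp_pos: [0.4301, -0.1189, 0.0358]
tool_rot: [0.961, 0.277, 0.0, 0.001]
force: [-0.9, -5.2, 4.6]
finger_gap: -0.0
gripper_force: 5.1
```

>>> carry_out(targets=[[[0,-0.1,0,0,0,1,0],[0,-0.1,0,0,0,1,0],[0,-0.1,0,0,0,1,0]]])

```text
t: 13.23
tcp_pos: [0.4302, -0.1189, 0.0358]
tool_rot: [0.963, 0.269, 0.001, 0.002]
force: [-1.2, -8.2, 2.9]
finger_gap: -0.001
gripper_force: 6.1
```

The TCP has stalled and the force is up to 8 N, so the lever is at its stop. Backing off.

>>> carry_out(targets=[[[0,1,0,0,0,0,0],[0,2.5,0,0,0,0,0],[0,3,-3.5,0,0,0,0],[0,3,-7.5,0,0,0,0],[0,3,-11.5,0,0,0,0],[0,3,-15.5,0,0,0,0],[0,7,-17,0,0,0,0],[0,11,-17,0,0,0,0],[0,15,-17,0,0,0,0],[0,19,-17,0,0,0,0],[0,23,-17,0,0,0,0],[0,23,-17,0,0,0,0]]])

```text
t: 14.23
tcp_pos: [0.5514, -0.3205, 0.2047]
tool_rot: [0.964, 0.267, 0.001, 0.003]
force: [0.9, 0.8, 0.3]
finger_gap: 0.002
gripper_force: 0.0
```

```bash
python3 - <<'E'
from m import *
ci=cams.camera_info('top');im=cams.snapshot('top');cv2.imwrite("pics/t11.png",im[:,:,::-1])
mu,d=stripe(im,ci);n=np.array([-d[1],d[0]])
sub=im[230:260,365:392].astype(float);red=sub[...,0]-np.maximum(sub[...,1],sub[...,2])
ys,xs=np.nonzero((sub[...,0]>120)&(red>60));P=plane(ci,(xs.mean()+365,ys.mean()+230),.054);print("peg",P,((P[:2]-mu)@n*1e3).round(1))
hsv=cv2.cvtColor(im,cv2.COLOR_RGB2HSV)
m=cv2.inRange(hsv,np.array((0,0,0)),np.array((180,255,45)));nn,l,st,c=cv2.connectedComponentsWithStats(m)
for k in range(1,nn):
    Q=plane(ci,c[k],.047)[:2]
    if st[k,4]>30 and np.linalg.norm(Q-LP)<.1:
        yy,xx=np.nonzero(l==k);R=np.array([plane(ci,p,.047)[:2] for p in zip(xx,yy)])-LP;rr=np.linalg.norm(R,axis=1);v=R[rr>.06].mean(0)
        print("lever",st[k,4],c[k],np.degrees(np.arctan2(v[1],v[0])),rr.max())
# change vs start, for bystanders
a=cv2.imread("pics/top0.png").astype(int);b=im[:,:,::-1].astype(int);df=(abs(a-b).max(2)>50)
for nm,(x,y) in dict(wrench=(245,232),glue=(205,298),tin=(473,274),yel=(304,227),red=(378,245)).items():print(nm,df[y-18:y+18,x-15:x+15].sum())
s=manip.sense();print(s["t"],s["tcp_pos"],s["force"])
E
```

```text
stripe n 65 uv [331 268  30  40] ang -36.47 ends [0.4931 0.0401] [ 0.5793 -0.0236] pivot off mm -2.2 peg off mm -3.8
peg [ 0.63164421 -0.06500047  0.054     ] -2.2
lever 186 [398.65591398 337.33333333] -139.55471284451227 0.08107885260393503
wrench 0
glue 0
tin 0
yel 0
red 0
14.2833 [ 0.54898964 -0.31661274  0.20409352] [-0.03688756  0.04772441 -0.57928184]
```

```bash
python3 - <<'E'
from m import *
ci=cams.camera_info('top');R={}
for f in("top0","t11"):
    im=cv2.imread(f"pics/{f}.png");g=im.max(2).astype(float)
    x0,y0=365,285;sub=g[y0:360,x0:440]
    m=(sub<60).astype(np.uint8);n,l,st,c=cv2.connectedComponentsWithStats(m);k=1+np.argmax(st[1:,4]);yy,xx=np.nonzero(l==k)
    W=np.array([plane(ci,(x+x0,y+y0),.047)[:2] for x,y in zip(xx,yy)])
    e=W[np.linalg.norm(W-LP,axis=1)>.062];b=W[(np.linalg.norm(W-LP,axis=1)>.025)]
    q,v=np.linalg.eigh(np.cov(b.T));d=v[:,1]*np.sign((b.mean(0)-LP)@v[:,1])
    R[f]=(np.degrees(np.arctan2(*(e.mean(0)-LP)[::-1])),np.degrees(np.arctan2(d[1],d[0])));print(f,st[k,4],R[f],e.mean(0))
print("turned rad",np.radians(np.array(R["top0"])-np.array(R["t11"])))
E
```

```text
top0 188 (np.float64(-57.00862126807863), np.float64(-59.78414326313117)) [ 0.50254391 -0.13971234]
t11 228 (np.float64(-139.5552034742509), np.float64(-137.33425148159654)) [ 0.40833648 -0.12539605]
turned rad [1.44070965 1.35350472]
```

```bash
python3 - <<'E'
from m import *
ci=cams.camera_info('wrist');print("hub px",proj(ci,(*LP,.05)),"end",proj(ci,(.402,-.123,.047)),np.round(ci["T"],3)[:3,3])
delta((.45,-.22,.25))
E
```

```text
hub px [-16.59019989 152.95049894] end [ 11.82421402 247.85982333] [ 0.61  -0.28   0.352]
tcp [ 0.549  -0.3166  0.2041] t 14.28 F [-0.   0.  -0.6] yaw y -59.0 shift cm [ -3.51 -13.38  -4.58] axes x,y [0.857 0.515 0.   ] [ 0.515 -0.857 -0.001]
```

>>> carry_out(targets=[[[0,-3,0,0,0,0,0],[0,-6,0,0,0,0,0],[0,-9,0,0,0,0,0],[0,-10,0,0,0,0,0],[0,-10,0,0,0,0,0]]])

```text
t: 14.7
tcp_pos: [0.4932, -0.2239, 0.2048]
tool_rot: [0.963, 0.27, -0.002, -0.003]
force: [0.8, -0.1, -0.2]
finger_gap: -0.002
gripper_force: 0.0
```

```bash
python3 - <<'E'
from m import *
ci=cams.camera_info('wrist');im=cams.snapshot('wrist');cv2.imwrite("pics/w12.png",im[:,:,::-1]);g=im.max(2)
h=proj(ci,(*LP,.05));e=proj(ci,(.402,-.123,.047));print(h,e)
m=(g<40).astype(np.uint8);n,l,st,c=cv2.connectedComponentsWithStats(m)
mid=(h+e)/2
for k in range(1,n):
    if st[k,4]>200:print(st[k],c[k].round(1))
k=max((k for k in range(1,n) if 200<st[k,4]<20000),key=lambda k:-np.hypot(*(c[k]-mid)))
yy,xx=np.nonzero(l==k)
W=np.array([plane(ci,(x,y),.047)[:2] for x,y in zip(xx,yy)]);r=np.linalg.norm(W-LP,axis=1);print("rmax",r.max())
for lo in(.03,.045,.065):
    q=W[r>lo].mean(0)-LP;print(lo,np.degrees(np.arctan2(q[1],q[0])),q+LP)
# midline from rows away from hub
A=W[(r>.028)&(r<.06)];B=[A[(np.linalg.norm(A-LP,axis=1)>a)&(np.linalg.norm(A-LP,axis=1)<a+.008)].mean(0) for a in(.030,.050)]
v=B[1]-B[0];print("bar dir",np.degrees(np.arctan2(v[1],v[0])))
# same on w8 (before)
E
```

```text
[123.31720849 147.83443037] [144.29588512 246.26606043]
[ 124  159   47   96 2113] [146.4 209.2]
[    0   291   640   189 62015] [317.  421.5]
rmax 0.08264051995045761
0.03 -135.98336228843883 [ 0.42206679 -0.11835172]
0.045 -136.43519707626268 [ 0.41646302 -0.12306209]
0.065 -137.07460686861847 [ 0.40955411 -0.12850915]
bar dir -139.04980455008211
```

```bash
cat > lv.py <<'E'
from m import *
from scipy.spatial.transform import Rotation as R
def tt(p,q):
    T=np.eye(4);T[:3,:3]=R.from_quat(q).as_matrix();T[:3,3]=p;return T
ci=cams.camera_info('wrist');s=manip.sense();E=np.linalg.inv(tt(s["tcp_pos"],s["tool_rot"]))@np.array(ci["T"])
q8=np.array([.486,.874,0,-.001]);c8=dict(ci);c8["T"]=tt([.5229,-.1068,.2004],q8/np.linalg.norm(q8))@E
def ana(f,ci,e0):
    im=cv2.imread(f"pics/{f}.png");g=im.max(2);h=proj(ci,(*LP,.05))
    hsv=cv2.cvtColor(im,cv2.COLOR_BGR2HSV)
    x,y=h.astype(int);x0,y0=max(x-45,0),max(y-45,0);w=hsv[y0:y+45,x0:x+45];m=((w[...,1]<45)&(w[...,2]>85)).astype(np.uint8)
    n,l,st,c=cv2.connectedComponentsWithStats(m);k=1+np.argmax(st[1:,4]);cnt=np.argwhere(l==k)[:,::-1].astype(np.float32)
    (cx,cy),r=cv2.minEnclosingCircle(cnt);H=plane(ci,(cx+x0,cy+y0),.05)[:2]
    m=(g<40).astype(np.uint8);n,l,st,c=cv2.connectedComponentsWithStats(m);mid=(h+proj(ci,(*e0,.047)))/2
    k=min((k for k in range(1,n) if 200<st[k,4]<20000),key=lambda k:np.hypot(*(c[k]-mid)));yy,xx=np.nonzero(l==k)
    px=np.c_[xx,yy];W=np.array([plane(ci,p,.047)[:2] for p in px]);rr=np.linalg.norm(W-H,axis=1)
    (ex,ey),er=cv2.minEnclosingCircle(px[rr>.068].astype(np.float32));Eo=plane(ci,(ex,ey),.045)[:2];v=Eo-H
    A=[W[(rr>a)&(rr<a+.008)].mean(0) for a in(.030,.050)];b=A[1]-A[0]
    print(f,"hub",(cx+x0,cy+y0),r,H.round(4),"end",(ex,ey),er,Eo.round(4),"len",np.linalg.norm(v).round(4),"hub-end ang",np.degrees(np.arctan2(v[1],v[0])).round(2),"bar",np.degrees(np.arctan2(b[1],b[0])).round(2))
    return H
E
python3 - <<'E'
from lv import *
ana("w8",c8,(.502,-.143));ana("w12",ci,(.402,-.123))
E
```

```text
w8 hub (np.float64(267.24026107788086), np.float64(136.92712783813477)) 20.087343215942383 [ 0.464  -0.0764] end (270.92498779296875, 239.0749969482422) 14.318309783935547 [ 0.5035 -0.1403] len 0.0751 hub-end ang -58.24 bar -59.18
w12 hub (np.float64(128.68721389770508), np.float64(142.91247940063477)) 22.525487899780273 [ 0.4708 -0.0837] end (154.31689453125, 240.091552734375) 15.89664363861084 [ 0.4124 -0.1302] len 0.0747 hub-end ang -141.5 bar -138.67
```

>>> carry_out(targets=[[[0,0,0,0,0,0,0],[0,0,0,0,0,0,0],[0,0,0,0,0,0,0],[0,0,0,0,0,0,0]]])

```text
t: 15.08
tcp_pos: [0.4968, -0.2292, 0.2055]
tool_rot: [0.963, 0.268, 0.0, 0.0]
force: [0.8, 0.4, -0.4]
finger_gap: 0.002
gripper_force: 0.0
```

```bash
python3 - <<'E'
from lv import *
im=cams.snapshot('wrist');cv2.imwrite("pics/w13.png",im[:,:,::-1]);ci=cams.camera_info('wrist')
ana("w13",ci,(.402,-.123));print(manip.sense()["tcp_pos"],s["tcp_pos"],manip.sense()["qd"].round(3))
# board edge/screws direction for yaw in this same image is covered by screws from top: recompute subpixel
ct=cams.camera_info('top');im=cv2.imread("pics/top0.png");hsv=cv2.cvtColor(im,cv2.COLOR_BGR2HSV);S=[]
for x,y in((405,349),(429,244),(289,212),(263,316)):
    w=hsv[y-6:y+7,x-6:x+7].astype(float);k=np.clip(np.median(w[...,1])-w[...,1]-15,0,None);yy,xx=np.mgrid[y-6:y+7,x-6:x+7]
    S.append(plane(ct,((k*xx).sum()/k.sum(),(k*yy).sum()/k.sum()),.018)[:2])
S=np.array(S);a=lambda v:np.degrees(np.arctan2(v[1],v[0]));print(S.round(4),"yaw",a(S[1]-S[0]),a(S[2]-S[3]),a(S[2]-S[1])-90,a(S[3]-S[0])-90)
E
```

```text
w13 hub (np.float64(118.53465270996094), np.float64(145.05940628051758)) 22.559642791748047 [ 0.4678 -0.0808] end (145.5, 242.0) 16.101341247558594 [ 0.4094 -0.1277] len 0.0749 hub-end ang -141.22 bar -138.48
[ 0.49665522 -0.22902078  0.20544542] [ 0.49682735 -0.22919681  0.20548005] [ 0.003 -0.003  0.008  0.001  0.     0.001]
[[ 0.3985 -0.1284]
 [ 0.6359 -0.1841]
 [ 0.7116  0.1369]
 [ 0.4743  0.1927]] yaw -13.214867488860616 -13.248993312019545 -13.274102247680233 -13.268699503635418
```

>>> carry_out(targets=[[[0,-3,-2,0,0,0,0],[0,-6,-4,0,0,0,0],[0,-8,-5,0,0,0,0],[0,-8,-5,0,0,0,0],[0,-8,-5,0,0,0,0],[0,-8,-5,0,0,0,0],[0,-8,-5,0,0,0,0],[0,-8,-5,0,0,0,0]]])

```text
t: 15.8
tcp_pos: [0.4553, -0.1607, 0.255]
tool_rot: [0.963, 0.268, -0.0, -0.0]
force: [0.5, 0.8, 0.1]
finger_gap: 0.0
gripper_force: 0.0
```

```bash
python3 - <<'E'
from lv import *
im=cams.snapshot('wrist');cv2.imwrite("pics/w14.png",im[:,:,::-1]);ci=cams.camera_info('wrist')
ana("w14",ci,(.402,-.123))
E
```

```text
w14 hub (np.float64(236.82653045654297), np.float64(139.74489974975586)) 17.39154624938965 [ 0.4657 -0.0778] end (256.5, 226.5) 12.103818893432617 [ 0.4081 -0.1275] len 0.076 hub-end ang -139.25 bar -138.82
```

Readings put the lever between 1.41 and 1.45 rad, so it may be short of the stop. I'll push once more, further out and a little higher.

```bash
python3 -c "
from m import *
plan([-141],.045,.062,.041);plan([-141],.022,.062,.041);plan([-144],.017,.062,.041)"
```

```text
tcp [ 0.4551 -0.1606  0.2549] yaw -58.9 F [ 0.2 -0.5  0. ] t 15.85
-141 [-0.61 -1.27 21.4 ] turn -7.9
tcp [ 0.4551 -0.1606  0.2549] yaw -58.9 F [ 0.2 -0.5  0. ] t 15.85
-141 [-0.93 -3.55 21.4 ] turn -7.9
tcp [ 0.4551 -0.1606  0.2549] yaw -58.9 F [ 0.2 -0.5  0. ] t 15.85
-144 [-1.12 -4.36 21.4 ] turn -4.9
```

>>> carry_out(targets=[[[-0.3,-0.6,3.5,0,0,-3,0],[-0.6,-1.2,7.5,0,0,-5,0],[-0.6,-1.2,11.5,0,0,-5,0],[-0.6,-1.2,15.5,0,0,-5,0],[-0.6,-1.2,18.5,0,0,-5,0],[-0.6,-1.2,20.5,0,0,-5,0],[-0.6,-1.2,21.3,0,0,-5,0],[-0.7,-1.9,21.3,0,0,-5,0],[-0.8,-2.5,21.3,0,0,-5,0],[-0.9,-2.9,21.3,0,0,-5,0],[-0.9,-3.2,21.3,0,0,-5,0],[-0.9,-3.2,21.3,0,0,-5,0]]])

```text
t: 16.85
tcp_pos: [0.4304, -0.1366, 0.0438]
tool_rot: [0.95, 0.311, 0.0, 0.001]
force: [-0.1, -0.2, 0.7]
finger_gap: 0.005
gripper_force: 0.0
```

>>> carry_out(targets=[[[0,-0.15,0,0,0,0,0],[0,-0.3,0,0,0,0,0],[0,-0.3,0,0,0,0,0]]])

```text
t: 17.1
tcp_pos: [0.4289, -0.1346, 0.043]
tool_rot: [0.951, 0.311, 0.0, 0.0]
force: [0.6, -0.1, 0.9]
finger_gap: 0.0
gripper_force: 0.0
```

>>> carry_out(targets=[[[0,-0.15,0,0,0,0,0],[0,-0.3,0,0,0,0,0],[0,-0.3,0,0,0,0,0]]])

```text
t: 17.35
tcp_pos: [0.4273, -0.1324, 0.0427]
tool_rot: [0.951, 0.311, 0.0, 0.0]
force: [-0.3, -0.4, -0.5]
finger_gap: -0.004
gripper_force: 0.3
```

>>> carry_out(targets=[[[0,-0.1,0,0,0,0,0],[0,-0.2,0,0,0,0,0],[0,-0.2,0,0,0,0,0]]])

```text
t: 17.6
tcp_pos: [0.4261, -0.1308, 0.0426]
tool_rot: [0.951, 0.311, 0.0, 0.0]
force: [0.5, -1.3, -0.3]
finger_gap: 0.001
gripper_force: 0.7
```

>>> carry_out(targets=[[[0,-0.1,0,0,0,0,0],[0,-0.2,0,0,0,0,0],[0,-0.2,0,0,0,0,0]]])

```text
t: 17.85
tcp_pos: [0.4246, -0.1289, 0.0426]
tool_rot: [0.951, 0.311, -0.0, -0.0]
force: [-0.1, -1.3, -0.6]
finger_gap: -0.001
gripper_force: 0.6
```

>>> carry_out(targets=[[[0,-0.1,0,0,0,0,0],[0,-0.2,0,0,0,0,0],[0,-0.2,0,0,0,0,0]]])

```text
t: 18.1
tcp_pos: [0.4233, -0.1272, 0.0426]
tool_rot: [0.951, 0.31, -0.0, -0.0]
force: [0.8, -1.9, 0.5]
finger_gap: -0.001
gripper_force: 0.6
```

>>> carry_out(targets=[[[0,-0.1,0,0,0,0,0],[0,-0.2,0,0,0,0,0],[0,-0.2,0,0,0,0,0]]])

```text
t: 18.35
tcp_pos: [0.4231, -0.1263, 0.0427]
tool_rot: [0.951, 0.311, 0.001, 0.001]
force: [1.4, -3.9, -0.6]
finger_gap: 0.002
gripper_force: 1.4
```

>>> carry_out(targets=[[[0,-0.1,0,0,0,0,0],[0,-0.2,0,0,0,0,0],[0,-0.2,0,0,0,0,0]]])

```text
t: 18.6
tcp_pos: [0.4231, -0.1255, 0.0428]
tool_rot: [0.951, 0.31, 0.002, 0.002]
force: [3.3, -3.4, -1.7]
finger_gap: 0.001
gripper_force: 2.5
```

>>> carry_out(targets=[[[0,-0.1,0,0,0,0,0],[0,-0.15,0,0,0,0,0],[0,-0.15,0,0,0,0,0]]])

```text
t: 18.85
tcp_pos: [0.4232, -0.125, 0.0429]
tool_rot: [0.951, 0.311, 0.002, 0.003]
force: [2.7, -5.7, -1.5]
finger_gap: 0.0
gripper_force: 3.0
```

It stalled at a new position. Backing off to check.

>>> carry_out(targets=[[[0,1,0,0,0,0,0],[0,3,0,0,0,0,0],[0,3.5,-3.5,0,0,0,0],[0,3.5,-7.5,0,0,0,0],[0,3.5,-11.5,0,0,0,0],[0,3.5,-15.5,0,0,0,0],[0,3.5,-19.5,0,0,0,0],[0,3.5,-21.3,0,0,0,0],[0,3.5,-21.3,0,0,0,0],[0,3.5,-21.3,0,0,0,0],[0,3.5,-21.3,0,0,0,0]]])

```text
t: 19.77
tcp_pos: [0.4393, -0.1501, 0.2542]
tool_rot: [0.951, 0.31, -0.001, -0.002]
force: [-0.7, 0.0, -1.0]
finger_gap: -0.002
gripper_force: 0.0
```

```bash
python3 - <<'E'
from lv import *
im=cams.snapshot('wrist');cv2.imwrite("pics/w15.png",im[:,:,::-1]);ci=cams.camera_info('wrist')
ana("w15",ci,(.402,-.123));print(s["tcp_pos"],s["force"])
E
```

```text
w15 hub (np.float64(264.2389831542969), np.float64(124.31356048583984)) 17.423233032226562 [ 0.4652 -0.0776] end (267.16851806640625, 213.7762451171875) 11.9406099319458 [ 0.4039 -0.1218] len 0.0756 hub-end ang -144.21 bar -145.08
[ 0.43926702 -0.15008096  0.25419395] [-0.66337475  0.00617942 -0.99061628]
```

>>> carry_out(targets=[[[0,4,0,0,0,0,0],[0,8,0,0,0,0,0],[0,12,0,0,0,0,0],[0,16,0,0,0,0,0],[0,19,0,0,0,0,0],[0,19,0,0,0,0,0],[0,19,0,0,0,0,0],[0,19,0,0,0,0,0]]])

```text
t: 20.48
tcp_pos: [0.5515, -0.3032, 0.253]
tool_rot: [0.951, 0.31, -0.002, -0.003]
force: [-0.4, 0.7, 0.1]
finger_gap: -0.001
gripper_force: 0.0
```

```bash
python3 - <<'E'
from m import *
ci=cams.camera_info('top');im=cams.snapshot('top');cv2.imwrite("pics/t16.png",im[:,:,::-1])
mu,d=stripe(im,ci);n=np.array([-d[1],d[0]])
sub=im[230:260,365:392].astype(float);red=sub[...,0]-np.maximum(sub[...,1],sub[...,2])
ys,xs=np.nonzero((sub[...,0]>120)&(red>60));P=plane(ci,(xs.mean()+365,ys.mean()+230),.054);print("peg",P,((P[:2]-mu)@n*1e3).round(1))
def lev(f):
    g=cv2.imread(f"pics/{f}.png").max(2);sub=g[285:360,365:440];m=(sub<45).astype(np.uint8);nn,l,st,c=cv2.connectedComponentsWithStats(m);k=1+np.argmax(st[1:,4]);yy,xx=np.nonzero(l==k)
    W=np.array([plane(ci,(x+365,y+285),.047)[:2] for x,y in zip(xx,yy)])-LP;e=W[np.linalg.norm(W,axis=1)>.062].mean(0);print(f,st[k,4],np.degrees(np.arctan2(e[1],e[0])))
for f in("top0","t11","t16"):lev(f)
a=cv2.imread("pics/top0.png").astype(int);df=(abs(a-im[:,:,::-1].astype(int)).max(2)>50)
for nm,(x,y) in dict(wrench=(245,232),glue=(205,298),tin=(473,274),yel=(304,227),red=(378,245)).items():print(nm,df[y-18:y+18,x-15:x+15].sum())
print(manip.sense()["t"],manip.sense()["tcp_pos"])
E
```

```text
stripe n 61 uv [331 268  30  40] ang -36.4 ends [0.493 0.04 ] [ 0.5793 -0.0236] pivot off mm -2.0 peg off mm -3.8
peg [ 0.63180167 -0.06500208  0.054     ] -2.2
top0 182 -57.02713213249353
t11 186 -139.54898566195175
t16 187 -145.31653576023672
wrench 0
glue 0
tin 0
yel 0
red 0
20.5333 [ 0.5515862  -0.30286278  0.25368821]
```

The lever reads −144.2°, which is its 1.5 rad stop. The arm hasn't moved and is still aimed at the peg to about 2 mm. No change shows around the pegs, wrench, tin or jar, and the hand is clear.

```bash
python3 -c "
from h import *
print(sign_off())"
```

```text
the job is handed in; nothing more can be done
None
```

The job is handed in: the blue arm points at the small red peg to about 2 mm, the lock lever is at its stop (about 1.5 rad by camera), no change shows around the pegs, wrench, tin or jar, and the hand is clear; the sign-off returned no verdict.

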